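Shut, pin and squeeze a clamshell pipe jig for tacking

TASK

The clamshell welding jig around the pipe stub stands open: swing its hinged half fully shut, then take the lock pin (the one with the tall, narrow knob) from the rack and push it through the aligned holes of fork and tongue until its knob sits on the fork. Then squeeze the two flat flanges of the halves firmly together between the fingers, taken from above, and finish while still squeezing: do not let go. Leave the short pin with the broad, flat head in the rack and do not knock the other things about.

Things in the scene. Friction and masses are not known exactly. Their poses are not given: they have to be found in the camera images.
- jaw_hinge (a point): Point on the jig's upright hinge axis, 50 mm above the table, at one end of the jig. Its axes are those of the fixed jig, z up: both halves reach 200 mm along -y when shut and meet in the upright plane x = 0, the fixed half on the +x side. The jig stands on a fixed base plate 150 x 250 x 8 mm, centred 100 mm along -y, painted grey; the rest is bare steel.
- jaw (a joint): Angle of the swinging half about the hinge: 0 is fully shut (hard stop), growing to 1.0 as it swings open towards -x of jaw_hinge; it starts at 0.4 to 0.8. The hinge is stiff (friction about 0.25 N m): the half stays where it is left. Seen from above, closing turns it counter-clockwise.
- push_face (a point): Middle of the outer face of the swinging half's flat flange (jaw_c0; 68 mm long, 25 to 75 mm above the table, 14 mm thick), 50 mm above the table, 121 mm from the hinge axis along the half. Axes turn with the half: -x points out of the face, y along the half to the hinge. Beyond its far end is the tongue (34 x 34 x 12 mm, 34 to 46 mm above the table).
- seam_top (a point): Middle of the top edge of the fixed half's flange (jig_c0; same size, on the +x side) on the meeting plane, 75 mm above the table. When shut, the two flanges together are 28 mm thick, centred here, with 40 mm free on either side, and can be pinched across (along x) from above. The pin hole is 64 mm along -y from here. Axes as jaw_hinge.
- pin_hole (a point): Centre of the hole's mouth on top of the fixed half's fork, 58 mm above the table. Fork: two ears 34 x 34 mm, 10 mm thick; the swinging half's tongue comes between them and the three upright holes (14.5 mm) line up only when the jig is shut. It is 36 mm from the mouth to the fork's lower side. Axes as jaw_hinge.
- pin_knob (a point): Centre of the lock pin's knob. Plain steel pin, about 130 g, upright in one of the rack's two holes: knob 22 mm diameter, 30 mm tall; below it a shank 12 mm diameter, 46 mm long with a 9 mm tapered nose. z points up along the pin; the knob's underside is 15 mm below this point. In the rack it is 12 mm above the rack's top, the nose 34 mm deep.
- rack: Fixed dark steel block 55 x 135 x 44 mm (x, y, z), origin at the centre of its underside; two upright 14 mm holes 34 mm deep, 40 mm either side of the centre along y, holding the lock pin and the short pin, in either order.
- short_pin: Short steel pin in the other hole of the rack, to be left there: flat head 34 mm diameter and 12 mm thick that rests on the rack's top. Origin at its lower end.
- square: Grey magnetic welding square lying flat, about 95 mm, 16 mm high. Bystander.
- spray_can: Upright spray can, 60 mm diameter, 140 mm tall. Bystander; origin at its foot.
- hammer: Hammer lying flat, 260 mm. Bystander.
- brush: Brush lying flat, 240 mm. Bystander.
- rod_tin: Tin, 68 mm diameter, 100 mm tall, with welding rods standing out to 166 mm. Bystander; origin at its foot.
- flange_ring: Steel pipe flange lying flat, 90 mm diameter, 14 mm thick. Bystander.
- coupling: Short pipe coupling standing upright, 52 mm diameter, 38 mm tall. Bystander.
- pipe_top (a point): Top centre of the fixed pipe stub held by the jig: 48 mm diameter, 88 mm above the table, 55 mm along -y from the hinge. The saddles of the two halves around it reach 44 mm to either side, 25 to 75 mm above the table. Axes as jaw_hinge.

How it is judged:
By the outcome, as a careful person would: the job done as asked, in the order asked, and still so for the second after the job is handed in, while the arm keeps its last pose, push and grip.
It also fails if it takes over 70 s, if anything falls off the work surface, if the arm or the gripper's body presses on something with over 40 N, if the wrist force passes 120 N, or if a joint passes its speed limit or range.

ROBOT

A 6-joint arm with a two-finger parallel gripper is mounted at the origin on the work surface. World frame = base frame: x ahead of the robot, y to its left, z up, the work surface at z = 0. Lengths are in m, angles in rad, forces in N, time in s.
With the tool pointing down it reaches from about 0.225 to 0.875 m from the base axis. Payload 3.4 kg.
Tool frame: the origin (TCP) lies at the very end of the fingers, on their centre line; the grasp point (between the pads) lies 19 mm behind it; z points along the fingers, y is the line along which they close (so a half turn about z gives the same grasp; the last joint's range is limited). The gripper opens to 85 mm and grips with 20 to 120 N. Pads are 22 mm wide; open, the fingers measure 114 mm over their backs; the gripper's body (76 mm by 85 mm) begins 54 mm behind the grasp point. The pads swing forward as they close: fully open they stand 13 mm farther back than shut.
Start: joints at [-1.438, 0.276, 1.505, -0, 1.361, -0.121], TCP at [0.144, -0.557, 0.211] pointing down, gripper open.
Joint ranges: [-2.89, 2.89], [-0.75, 2.08], [0.22, 2.7], [-1.18, 4.32], [0.11, 2.71], [-2.7, 2.7]. Speed limits (rad/s): [2.57, 2.57, 3.14, 3.14, 3.14, 3.14].

INTERFACE

Orientations are given as a unit quaternion [w, x, y, z].
In Python, from rig import get_state, optics, sign_off gives the robot as it stands.
- The arm moves only by the tool send_rows, never from a script. Its argument "increments" is a list of rows, each an object with "gripper": the gripper's target within -1 to 1 (shut at 1, half-way at 0, fully open at -1); "linear": the shift along the world's x, y, z in m, a list of three; "delta_rot": the turn, a rotation vector about the world's x, y, z in rad, a list of three. In form: [{"gripper": gripper, "linear": [dx, dy, dz], "delta_rot": [rx, ry, rz]}, ...]. A call has 1 to 8 rows; each row is the pose to reach, as a shift and turn from the pose commanded when the call began; what a row does not reach only later rows make up. A row lasts 1/10 s, in which the tool goes at most 50 mm and 8.59 degrees, less where a joint would pass 70% of its speed; a pose out of reach is approached as far as the arm can. A call with a gripper value outside its range is refused whole. The fingers move at their own pace and stop on an object; "newtons" is the grip in N (left out, the last holds). Time passes only in rows, so rows that repeat a pose let the fingers close. It gives the time, the measured TCP pose, the force, the opening and the grip force at its end, in the units of the state.
- get_state(): the state, without advancing time (a new reading comes with each control period).
- optics.get_image(name): name is "scene" or "top"; returns a dict with "pixels" (480x640x3 uint8, blue, green, red), "K" (3x3 intrinsics, pixels), "rvec" (rotation vector, rad) and "tvec" (3), from world to camera coordinates, as OpenCV has them. Camera axes: x right, y down, z forward; pixel columns grow to the right and rows downward; lengths in m; the calibration is good to about 2 mm. A picture is of the moment at which its call begins. There is no depth.
- sign_off(): hands the job in; it is judged then, once.
The state is a dict: "clock": time; "qpos": joint angles; "qd": joint speeds; "effort": joint torques, N m; "position": TCP position; "ee_rot": TCP orientation; "contact_force": force on the tool from outside, world axes, zero at the start; "moment": the same for the moment, N m; "width": finger opening in m; "gripper_force": force on a finger pad.
Only numpy, scipy, OpenCV 4.12 (cv2) and the standard library are available. Lean on these libraries where they do the work, as an engineer would, in place of code of your own. Each camera call takes 0.05 s, during which the arm holds its last target. There are 200 camera calls.

## Working session

There is one attempt and no reset: what is moved stays moved. The work goes in short steps, Python scripts to look and compute and a tool call to move; the robot and the scene stay as the last step left them, time stands still between calls to the robot, and variables do not carry over. Pictures are saved under pics/ and viewed, at most 10 in all, crops included, and the job is handed in when it is done.

Besides the shell and the picture viewer there is one more tool, called after "Emit:" as name(argument=value, ...), one argument or row to a line, values as JSON. send_rows: Moves the arm, as the interface text tells. Its arguments: {"type":"object","properties":{"increments":{"type":"array"},"newtons":{"type":"number"}},"required":["increments"]}

```bash
mkdir -p pics
cat > h.py <<'E'
import numpy as np, cv2
from rig import get_state, optics, sign_off
def grab(n,f=None):
    d=optics.get_image(n)
    if f: cv2.imwrite('pics/'+f,d['pixels'])
    return d
def ray(d,u,v):
    K=np.array(d['K'],float);R=cv2.Rodrigues(np.array(d['rvec'],float))[0];t=np.array(d['tvec'],float).ravel()
    return -R.T@t, R.T@np.linalg.solve(K,[u,v,1.])
def onz(d,u,v,z):
    c,r=ray(d,u,v); return c+r*(z-c[2])/r[2]
def proj(d,p):
    return cv2.projectPoints(np.array(p,float).reshape(-1,1,3),np.array(d['rvec'],float),np.array(d['tvec'],float),np.array(d['K'],float),None)[0].reshape(-1,2)
E
python3 - <<'E'
from h import *
for n in('top','scene'):
    d=grab(n,n+'1.png'); print(n,ray(d,320,240),d['K'][0][0])
print(get_state())
E
```

```text
top (array([ 0.40763195, -0.00543498,  1.64019736]), array([ 0.10996758, -0.00451691, -0.99396241])) 622.3135698593363
scene (array([ 1.07605013, -0.47249245,  0.92920111]), array([-0.47991191,  0.43367563, -0.76286005])) 522.8664991784224
{'clock': 0.1, 'qpos': array([-1.43799656e+00,  2.76554698e-01,  1.50603124e+00, -2.31111371e-05,
        1.36075486e+00, -1.21002571e-01]), 'qd': array([ 0.00077326, -0.0022773 , -0.00169838,  0.00126987,  0.00075901,
        0.00060231]), 'effort': array([ 2.63760348e-04, -4.17701268e+01, -2.46405780e+01, -2.38108260e-04,
        5.77310566e-03, -9.42040259e-07]), 'position': array([ 0.14428787, -0.55604748,  0.21010335]), 'ee_rot': array([-8.73986812e-04,  9.91958161e-01,  1.26563193e-01, -1.64550460e-05]), 'contact_force': array([-0.56016657, -0.12481615,  0.21710963]), 'moment': array([ 0.00925553,  0.00643817, -0.00685838]), 'gripper_force': 0.0, 'width': 0.08529498501452036}
```

View pics/top1.png

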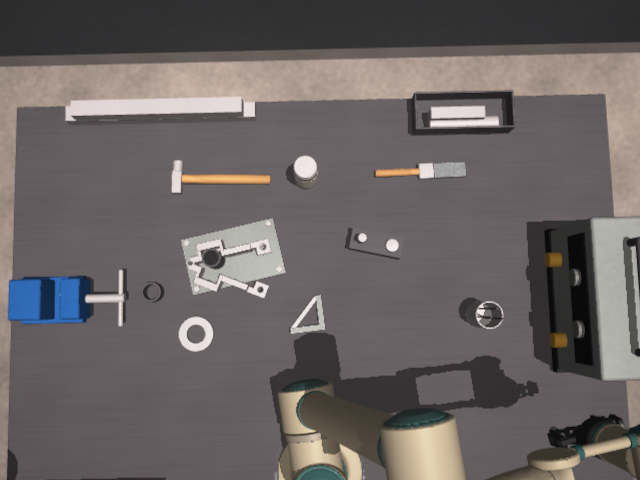

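View pics/scene1.png

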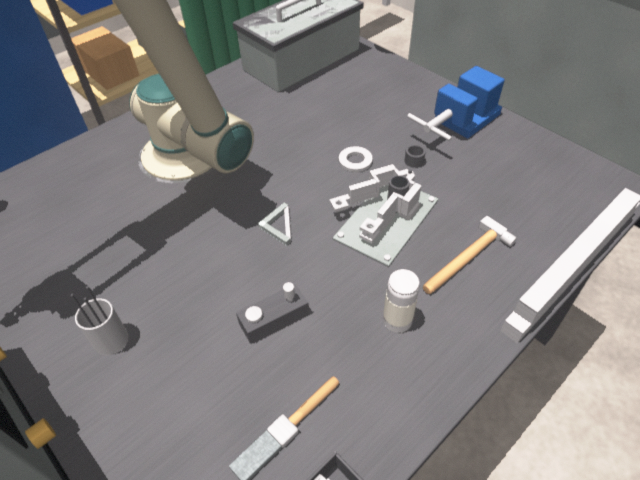

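The top view shows the jig plate (182–285, 220–293), with the fixed fork hole near (264,247) and the open tongue near (260,289). The lock pin knob is near (362,238) and the broad head near (392,245). The scene view agrees, with the knob at (289,291). Next I'll zoom in and measure.

Run:
```python
from h import *
t=cv2.imread('pics/top1.png'); s=cv2.imread('pics/scene1.png')
a=cv2.resize(t[212:302,174:294],None,fx=5,fy=5,interpolation=cv2.INTER_CUBIC)
cv2.imwrite('pics/c1.png',a)
b=cv2.resize(t[222:266,340:410],None,fx=5,fy=5,interpolation=cv2.INTER_CUBIC)
c=cv2.resize(s[150:270,320:445],None,fx=3.5,fy=3.5,interpolation=cv2.INTER_CUBIC)
e=cv2.resize(s[275:345,230:315],None,fx=4,fy=4,interpolation=cv2.INTER_CUBIC)
W=np.zeros((600,800,3),np.uint8)
W[:220,:350]=b; W[:420,360:360+c.shape[1]]=c[:420,:440]; W[230:510,:340]=e
cv2.imwrite('pics/c2.png',W)
d=grab('top');
for n,(u,v),z in [('holefork',(264,247),.058),('tongue',(260,289),.046),('pipe',(212,258),.088),('knob',(362,238),.086),('short',(392,245),.056),('pl',(182,240),.008),('pl',(272,220),.008),('pl',(285,273),.008),('pl',(194,293),.008)]: print(n,onz(d,u,v,z).round(4))
```

```text
holefork [0.5679 0.1308 0.058 ]
tongue [0.4614 0.1435 0.046 ]
pipe [0.5401 0.2587 0.088 ]
knob [ 0.5823 -0.1181  0.086 ]
short [ 0.5659 -0.1965  0.056 ]
pl [0.5963 0.3513 0.008 ]
pl [0.6443 0.113  0.008 ]
pl [0.5031 0.0809 0.008 ]
pl [0.4561 0.3199 0.008 ]
```

View pics/c1.png

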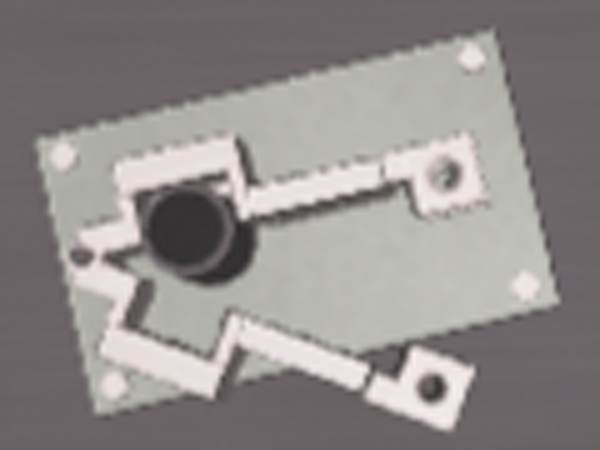

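View pics/c2.png

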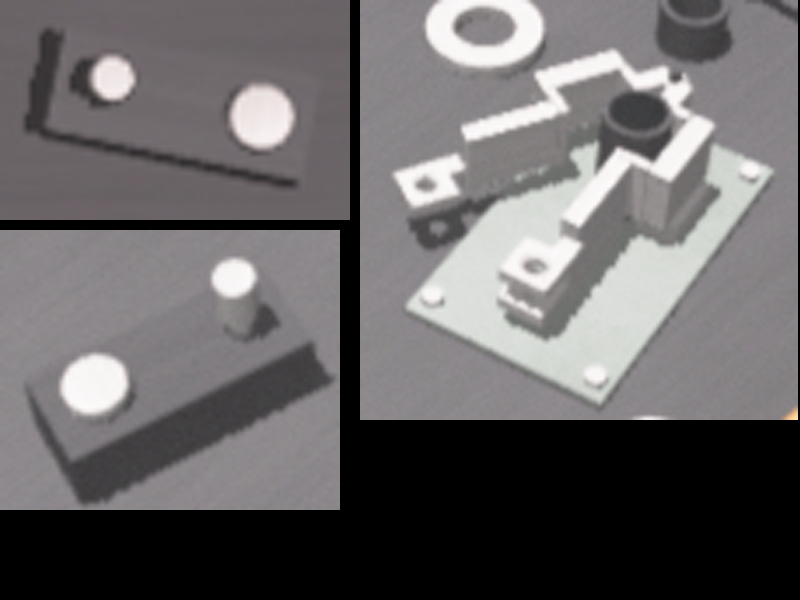

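Crop c1: the hole mouth is at (447,174), the tongue hole at (432,388), and the plate corners are clear. Crop c2 shows the knob top at (112,77) and the fork hole at (537,265). Now I'll turn these into positions.

```bash
cat > m.py <<'E'
from h import *
d=grab('top'); s=grab('scene')
T=lambda x,y:(174+(x+.5)/5-.5,212+(y+.5)/5-.5)
B=lambda x,y:(340+(x+.5)/5-.5,222+(y+.5)/5-.5)
S=lambda x,y:(320+(x-360+.5)/3.5-.5,150+(y+.5)/3.5-.5)
E=lambda x,y:(230+(x+.5)/4-.5,275+(y-230+.5)/4-.5)
c=np.array([onz(d,*T(*p),.008) for p in[(37,140),(494,30),(560,303),(97,414)]])
print('plate c',c.mean(0), [np.linalg.norm(c[i]-c[(i+1)%4]) for i in range(4)])
yv=(c[0]-c[1]+c[3]-c[2]); xv=(c[0]-c[3]+c[1]-c[2])
yaw=np.arctan2(-yv[0],yv[1]); yaw2=np.arctan2(xv[1],xv[0]); print('yaw',yaw,yaw2)
cs=np.array([onz(s,*S(*p),.008) for p in[(773,172),(602,405),(407,310)]]);print('scene corners',cs.round(4).tolist(),c.round(4).tolist())
y=(yaw*250+yaw2*150)/400; ux=np.array([np.cos(y),np.sin(y),0]);uy=np.array([-np.sin(y),np.cos(y),0])
H=c.mean(0)+.1*uy; print('hinge',H,'y',y)
hole=H-uy*.185; print('hole pred',hole,'top',onz(d,*T(447,174),.058),'scene',onz(s,*S(537,265),.058))
print('seam',H-.121*uy)
print('pipe',H-.055*uy, onz(d,*T(187,232),.088))
th=onz(d,*T(432,388),.046); print('tongue',th,(th-H)@ux,(th-H)@uy, 'ang',np.arctan2(-(th-H)@ux,-(th-H)@uy))
print('hinge px',onz(d,*T(82,257),.075))
print('knob top',onz(d,*B(112,77),.086),onz(s,*E(234,279),.086))
print('short',onz(d,*B(262,116),.056),onz(s,*E(95,383),.056))
E
python3 m.py
```

```text
plate c [0.55147507 0.21689087 0.008     ] [np.float64(0.24783635046482927), np.float64(0.1490753671254533), np.float64(0.2487886350335221), np.float64(0.1483222933940958)]
yaw 0.21496172115226836 0.2166317283395092
scene corners [[0.6035, 0.3502, 0.008], [0.6569, 0.1092, 0.008], [0.5138, 0.0765, 0.008]] [[0.5975, 0.3539, 0.008], [0.6507, 0.1118, 0.008], [0.5052, 0.0793, 0.008], [0.4525, 0.3225, 0.008]]
hinge [0.53008289 0.31457595 0.008     ] y 0.21558797384748365
hole pred [0.56965842 0.13385856 0.008     ] top [0.56948413 0.13336502 0.058     ] scene [0.57558432 0.13235067 0.058     ]
seam [0.55596743 0.19637701 0.008     ]
pipe [0.54184859 0.26084916 0.008     ] [0.54015096 0.26121351 0.088     ]
tongue [0.46091057 0.14353982 0.046     ] -0.10415938812331356 -0.15227930699941258 ang 0.5999083337478334
hinge px [0.52979577 0.31644549 0.075     ]
knob top [ 0.58480761 -0.11821939  0.086     ] [ 0.58925156 -0.12100369  0.086     ]
short [ 0.56642987 -0.19654869  0.056     ] [ 0.57092954 -0.19816294  0.056     ]
```

Emit:
send_rows(
  increments=[
    {"gripper":1,"linear":[0.136,0.377,0.02],"delta_rot":[0,0,-0.038]},
    {"gripper":1,"linear":[0.136,0.377,0.02],"delta_rot":[0,0,-0.038]},
    {"gripper":1,"linear":[0.136,0.377,0.02],"delta_rot":[0,0,-0.038]},
    {"gripper":1,"linear":[0.136,0.377,0.02],"delta_rot":[0,0,-0.038]},
    {"gripper":1,"linear":[0.136,0.377,0.02],"delta_rot":[0,0,-0.038]},
    {"gripper":1,"linear":[0.136,0.377,0.02],"delta_rot":[0,0,-0.038]},
    {"gripper":1,"linear":[0.136,0.377,0.02],"delta_rot":[0,0,-0.038]},
    {"gripper":1,"linear":[0.136,0.377,0.02],"delta_rot":[0,0,-0.038]},
  ],
  newtons=20,
)

```text
clock: 1.05
position: [0.2801, -0.1789, 0.2311]
ee_rot: [0.0, 0.994, 0.107, 0.0]
contact_force: [1.4, -0.2, 0.8]
width: 0.0002
gripper_force: 0.0
```

Emit:
send_rows(
  increments=[
    {"gripper":1,"linear":[0.14,0.385,-0.05],"delta_rot":[0,0,0]},
    {"gripper":1,"linear":[0.14,0.385,-0.05],"delta_rot":[0,0,0]},
    {"gripper":1,"linear":[0.14,0.385,-0.05],"delta_rot":[0,0,0]},
    {"gripper":1,"linear":[0.14,0.385,-0.05],"delta_rot":[0,0,0]},
    {"gripper":1,"linear":[0.14,0.385,-0.05],"delta_rot":[0,0,0]},
    {"gripper":1,"linear":[0.14,0.385,-0.05],"delta_rot":[0,0,0]},
    {"gripper":1,"linear":[0.14,0.385,-0.05],"delta_rot":[0,0,0]},
    {"gripper":1,"linear":[0.14,0.385,-0.05],"delta_rot":[0,0,0]},
  ],
)

```text
clock: 1.85
position: [0.4158, 0.1946, 0.1823]
ee_rot: [0.0, 0.994, 0.108, 0.0]
contact_force: [0.7, -2.5, 0.1]
width: 0.0001
gripper_force: 0.0
```

Emit:
send_rows(
  increments=[
    {"gripper":1,"linear":[0.007,0.019,-0.04],"delta_rot":[0,0,0]},
    {"gripper":1,"linear":[0.007,0.019,-0.08],"delta_rot":[0,0,0]},
    {"gripper":1,"linear":[0.007,0.019,-0.12],"delta_rot":[0,0,0]},
    {"gripper":1,"linear":[0.007,0.019,-0.14],"delta_rot":[0,0,0]},
    {"gripper":1,"linear":[0.007,0.019,-0.14],"delta_rot":[0,0,0]},
  ],
)

```text
clock: 2.35
position: [0.4199, 0.2106, 0.0396]
ee_rot: [0.001, 0.994, 0.108, -0.004]
contact_force: [-0.5, 0.5, 0.1]
width: -0.0001
gripper_force: 0.0
```

Emit:
send_rows(
  increments=[
    {"gripper":1,"linear":[0.015,-0.004,0],"delta_rot":[0,0,0]},
    {"gripper":1,"linear":[0.028,-0.008,0],"delta_rot":[0,0,0]},
    {"gripper":1,"linear":[0.04,-0.012,0],"delta_rot":[0,0,0]},
    {"gripper":1,"linear":[0.052,-0.016,0],"delta_rot":[0,0,0]},
    {"gripper":1,"linear":[0.064,-0.02,0],"delta_rot":[0,0,0]},
    {"gripper":1,"linear":[0.076,-0.024,0],"delta_rot":[0,0,0]},
    {"gripper":1,"linear":[0.088,-0.028,0],"delta_rot":[0,0,0]},
    {"gripper":1,"linear":[0.098,-0.031,0],"delta_rot":[0,0,0]},
  ],
)

```text
clock: 3.15
position: [0.5216, 0.1801, 0.0421]
ee_rot: [-0.0, 0.994, 0.108, -0.0]
contact_force: [-3.2, 2.2, -0.3]
width: 0.0003
gripper_force: 1.4
```

Emit:
send_rows(
  increments=[
    {"gripper":1,"linear":[0.004,-0.001,0],"delta_rot":[0,0,0]},
    {"gripper":1,"linear":[0.008,-0.002,0],"delta_rot":[0,0,0]},
    {"gripper":1,"linear":[0.011,-0.003,0],"delta_rot":[0,0,0]},
    {"gripper":1,"linear":[0.011,-0.003,0],"delta_rot":[0,0,0]},
  ],
)

```text
clock: 3.55
position: [0.5323, 0.177, 0.0424]
ee_rot: [0.0, 0.994, 0.108, 0.001]
contact_force: [-0.7, 0.6, -0.5]
width: 0.0001
gripper_force: 0.3
```

Emit:
send_rows(
  increments=[
    {"gripper":1,"linear":[0.002,0.0,0],"delta_rot":[0,0,0]},
    {"gripper":1,"linear":[0.004,0.001,0],"delta_rot":[0,0,0]},
    {"gripper":1,"linear":[0.004,0.001,0],"delta_rot":[0,0,0]},
  ],
)

```text
clock: 3.85
position: [0.536, 0.178, 0.0425]
ee_rot: [0.0, 0.994, 0.108, 0.0]
contact_force: [-1.6, -1.2, 0.9]
width: 0.0002
gripper_force: 0.7
```

Emit:
send_rows(
  increments=[
    {"gripper":1,"linear":[0.002,0.0,0],"delta_rot":[0,0,0]},
    {"gripper":1,"linear":[0.002,0.0,0],"delta_rot":[0,0,0]},
  ],
)

```text
clock: 4.05
position: [0.5366, 0.1781, 0.0425]
ee_rot: [0.0, 0.994, 0.108, -0.001]
contact_force: [-4.2, -1.7, 2.4]
width: -0.0001
gripper_force: 2.4
```

Emit:
send_rows(
  increments=[
    {"gripper":1,"linear":[0.002,0.0,0],"delta_rot":[0,0,0]},
    {"gripper":1,"linear":[0.002,0.0,0],"delta_rot":[0,0,0]},
  ],
)

```text
clock: 4.25
position: [0.5366, 0.1781, 0.0424]
ee_rot: [0.0, 0.994, 0.108, -0.003]
contact_force: [-7.3, -1.6, 5.2]
width: -0.0
gripper_force: 4.1
```

Emit:
send_rows(
  increments=[
    {"gripper":1,"linear":[0.002,0.0,0],"delta_rot":[0,0,0]},
    {"gripper":1,"linear":[0.002,0.0,0],"delta_rot":[0,0,0]},
    {"gripper":1,"linear":[0.002,0.0,0],"delta_rot":[0,0,0]},
  ],
)

```text
clock: 4.55
position: [0.5365, 0.178, 0.0423]
ee_rot: [-0.0, 0.994, 0.108, -0.005]
contact_force: [-11.0, -1.8, 6.9]
width: -0.0002
gripper_force: 5.7
```

Emit:
send_rows(
  increments=[
    {"gripper":1,"linear":[-0.04,0,0],"delta_rot":[0,0,0]},
    {"gripper":1,"linear":[-0.07,0,0.01],"delta_rot":[0,0,0]},
    {"gripper":1,"linear":[-0.07,0,0.06],"delta_rot":[0,0,0]},
    {"gripper":1,"linear":[-0.07,-0.01,0.11],"delta_rot":[0,0,0]},
    {"gripper":0.2,"linear":[-0.06,-0.05,0.15],"delta_rot":[0,0,0.14]},
    {"gripper":0.0,"linear":[-0.05,-0.1,0.15],"delta_rot":[0,0,0.28]},
    {"gripper":0.0,"linear":[-0.03,-0.14,0.15],"delta_rot":[0,0,0.42]},
    {"gripper":0.0,"linear":[-0.01,-0.18,0.15],"delta_rot":[0,0,0.56]},
  ],
)

```text
clock: 5.35
position: [0.5305, 0.0042, 0.1941]
ee_rot: [0.001, 0.927, 0.375, 0.003]
contact_force: [-0.0, 0.4, -0.2]
width: 0.0427
gripper_force: 0.0
```

Emit:
send_rows(
  increments=[
    {"gripper":0,"linear":[0.01,-0.03,0],"delta_rot":[0,0,0.14]},
    {"gripper":0,"linear":[0.02,-0.06,0],"delta_rot":[0,0,0.28]},
    {"gripper":0,"linear":[0.03,-0.09,-0.01],"delta_rot":[0,0,0.42]},
    {"gripper":0,"linear":[0.04,-0.11,-0.02],"delta_rot":[0,0,0.56]},
    {"gripper":0,"linear":[0.05,-0.118,-0.03],"delta_rot":[0,0,0.7]},
    {"gripper":0,"linear":[0.05,-0.118,-0.03],"delta_rot":[0,0,0.84]},
    {"gripper":0,"linear":[0.05,-0.118,-0.03],"delta_rot":[0,0,0.97]},
    {"gripper":0,"linear":[0.05,-0.118,-0.03],"delta_rot":[0,0,1.01]},
  ],
)

```text
clock: 6.15
position: [0.5802, -0.113, 0.1626]
ee_rot: [0.002, 0.632, 0.775, 0.001]
contact_force: [-1.0, -0.1, 0.7]
width: 0.043
gripper_force: 0.0
```

Run:
```python
from h import *
from scipy.spatial.transform import Rotation as R
st=get_state(); q=st['ee_rot']; M=R.from_quat([q[1],q[2],q[3],q[0]]).as_matrix()
print(st['position'],st['width'],M[:,1],np.arctan2(M[1,1],M[0,1]),M[:,2],st['qpos'])
d=grab('top');s=grab('scene')
t=cv2.resize(d['pixels'][215:305,174:294],None,fx=4,fy=4,interpolation=cv2.INTER_CUBIC)
u,v=proj(s,[.587,-.1195,.1])[0].astype(int)
c=cv2.resize(s['pixels'][v-70:v+55,u-80:u+70],None,fx=2.1,fy=2.9)
W=np.zeros((600,800,3),np.uint8);W[:360,:480]=t;W[:c.shape[0],481:481+c.shape[1]]=c
c2=cv2.resize(s['pixels'][150:270,320:445],None,fx=1.9,fy=1.9);W[362:362+c2.shape[0],:c2.shape[1]]=c2
c3=cv2.resize(d['pixels'][190:290,310:430],None,fx=2,fy=2);W[370:570,500:740]=c3
cv2.imwrite('pics/c3.png',W)
```

```text
[ 0.58016305 -0.11304557  0.1625608 ] 0.04303175687229643 [0.97933542 0.20221317 0.00346026] 0.2036184857435426 [ 3.66272307e-03 -6.27028055e-04 -9.99993096e-01] [-3.10467190e-01  3.27767131e-01  1.55182128e+00  5.48483734e-04
  1.25832511e+00 -5.14250982e-01]
```

View pics/c3.png

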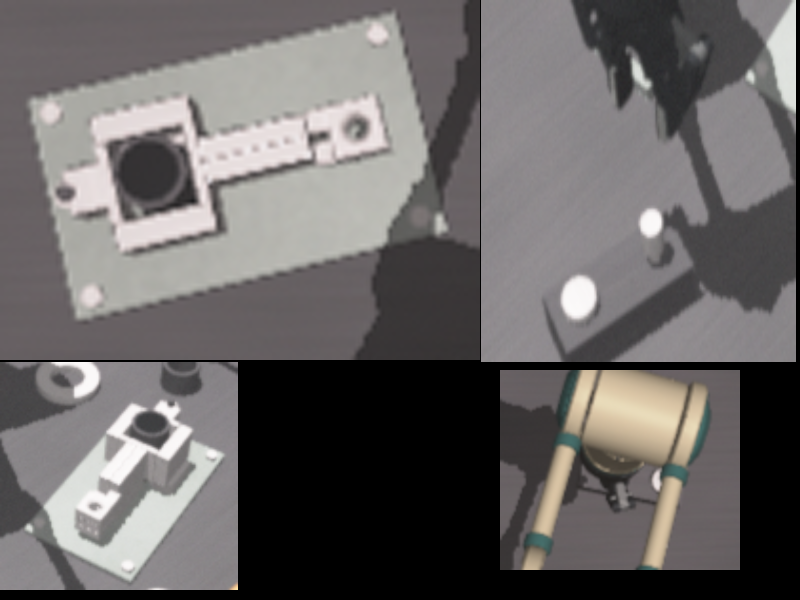

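The jig is shut: both flanges touch and the fork encloses the tongue (hole at 355,128 in the crop). The fingers are above the rack.

Emit:
send_rows(
  increments=[
    {"gripper":0,"linear":[0.007,-0.0065,-0.03],"delta_rot":[0,0,0.012]},
    {"gripper":0,"linear":[0.007,-0.0065,-0.06],"delta_rot":[0,0,0.012]},
    {"gripper":0,"linear":[0.007,-0.0065,-0.085],"delta_rot":[0,0,0.012]},
    {"gripper":0,"linear":[0.007,-0.0065,-0.1],"delta_rot":[0,0,0.012]},
    {"gripper":0,"linear":[0.007,-0.0065,-0.1],"delta_rot":[0,0,0.012]},
  ],
)

```text
clock: 6.75
position: [0.5844, -0.1185, 0.0602]
ee_rot: [-0.002, 0.628, 0.778, -0.0]
contact_force: [0.3, 0.4, 1.0]
width: 0.0425
gripper_force: 0.0
```

Run:
```python
from h import *
s=grab('scene');st=get_state();print(st['position'],st['contact_force'])
u,v=proj(s,[.587,-.1195,.075])[0].astype(int)
c=cv2.resize(s['pixels'][v-50:v+50,u-60:u+60],None,fx=6,fy=6,interpolation=cv2.INTER_CUBIC)
cv2.imwrite('pics/c4.png',c)
```

```text
[ 0.58546975 -0.11890534  0.06176746] [-0.25848786  0.43133883 -0.1569864 ]
```

View pics/c4.png

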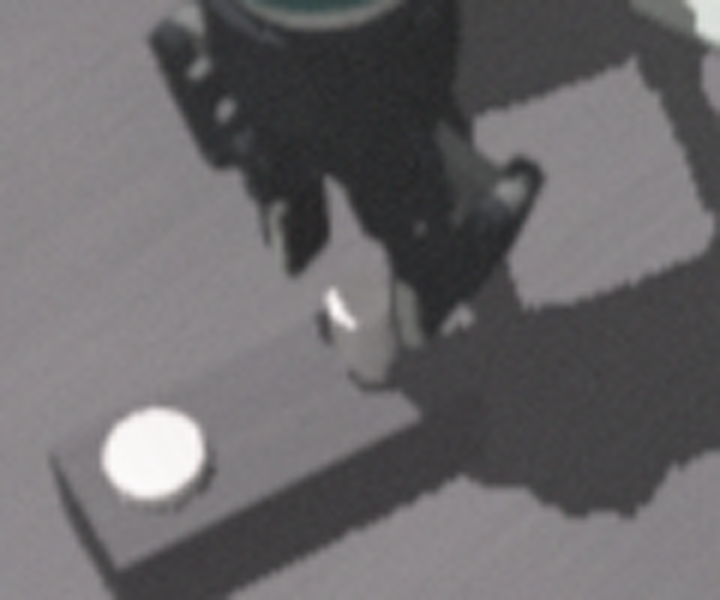

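The knob is between the fingers, around (365,320) in the crop. I'll close on it.

Emit:
send_rows(
  increments=[
    {"gripper":1,"linear":[0.001,-0.0005,-0.001],"delta_rot":[0,0,0]},
    {"gripper":1,"linear":[0.001,-0.0005,-0.001],"delta_rot":[0,0,0]},
    {"gripper":1,"linear":[0.001,-0.0005,-0.001],"delta_rot":[0,0,0]},
    {"gripper":1,"linear":[0.001,-0.0005,-0.001],"delta_rot":[0,0,0]},
    {"gripper":1,"linear":[0.001,-0.0005,-0.001],"delta_rot":[0,0,0]},
  ],
  newtons=40,
)

```text
clock: 7.3
position: [0.5876, -0.1198, 0.0627]
ee_rot: [0.002, 0.628, 0.778, 0.001]
contact_force: [0.7, -1.5, 5.5]
width: 0.0183
gripper_force: 39.5
```

Emit:
send_rows(
  increments=[
    {"gripper":1,"linear":[0,0,0.01],"delta_rot":[0,0,0]},
    {"gripper":1,"linear":[0,0,0.03],"delta_rot":[0,0,0]},
    {"gripper":1,"linear":[0,0,0.06],"delta_rot":[0,0,0]},
    {"gripper":1,"linear":[0,0,0.09],"delta_rot":[0,0,0]},
    {"gripper":1,"linear":[0,0,0.1],"delta_rot":[0,0,0]},
    {"gripper":1,"linear":[0,0,0.1],"delta_rot":[0,0,0]},
  ],
)

```text
clock: 7.9
position: [0.5868, -0.1196, 0.1627]
ee_rot: [0.001, 0.628, 0.778, 0.0]
contact_force: [-0.2, -0.8, -1.7]
width: 0.0181
gripper_force: 39.4
```

Run:
```python
from h import *
s=grab('scene');st=get_state();print(st['position'],st['contact_force'],st['width'])
p=st['position'];u,v=proj(s,p-[0,0,.02])[0].astype(int);print(u,v)
c=cv2.resize(s['pixels'][v-50:v+50,u-60:u+60],None,fx=6,fy=6,interpolation=cv2.INTER_CUBIC)
cv2.imwrite('pics/c5.png',c)
for n,dz in(('tcp',0),('noseexp',-.050)): print(n,(proj(s,p+[0,0,dz])[0]-[u-60,v-50])*6)
```

```text
[ 0.58575837 -0.11935686  0.16100016] [ 0.32695922  1.0710966  -2.10844217] 0.018241911184692372
285 268
tcp [359.00032958 263.85858858]
noseexp [370.20922578 359.14359953]
```

View pics/c5.png

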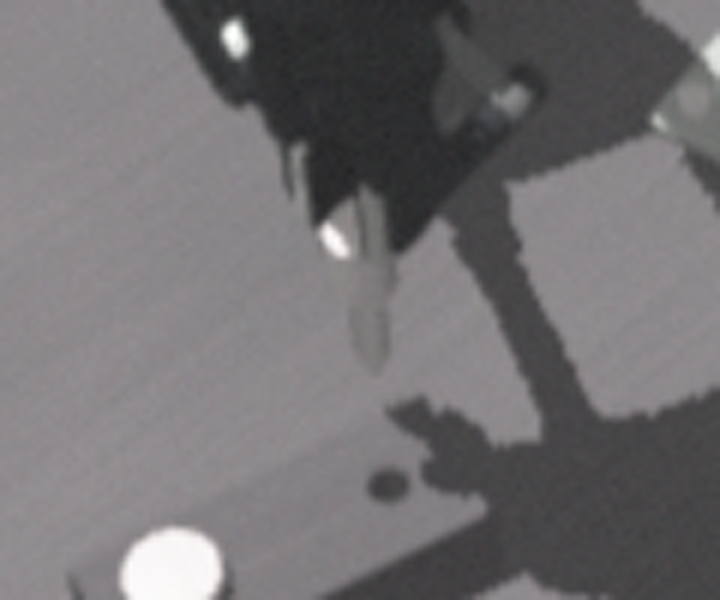

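The pin is lifted and hanging upright, with its nose at about (375,372) in the crop. Carrying it to the hole.

Emit:
send_rows(
  increments=[
    {"gripper":1,"linear":[-0.002,0.035,0],"delta_rot":[0,0,0]},
    {"gripper":1,"linear":[-0.004,0.075,0],"delta_rot":[0,0,0]},
    {"gripper":1,"linear":[-0.007,0.12,0],"delta_rot":[0,0,0]},
    {"gripper":1,"linear":[-0.009,0.165,0],"delta_rot":[0,0,0]},
    {"gripper":1,"linear":[-0.012,0.205,0],"delta_rot":[0,0,0]},
    {"gripper":1,"linear":[-0.014,0.235,-0.01],"delta_rot":[0,0,0]},
    {"gripper":1,"linear":[-0.014,0.2522,-0.03],"delta_rot":[0,0,0]},
    {"gripper":1,"linear":[-0.014,0.2522,-0.04],"delta_rot":[0,0,0]},
  ],
)

```text
clock: 8.75
position: [0.5694, 0.1349, 0.1177]
ee_rot: [-0.003, 0.627, 0.779, -0.002]
contact_force: [-1.6, -0.8, -2.1]
width: 0.0181
gripper_force: 39.3
```

Run:
```python
from h import *
from scipy.spatial.transform import Rotation as R
s=grab('scene');d=grab('top');st=get_state();p=st['position'];q=st['ee_rot']; M=R.from_quat([q[1],q[2],q[3],q[0]]).as_matrix()
print(p,st['contact_force'],st['width'],M[:,2])
u,v=proj(s,p-[0,0,.05])[0].astype(int);print(u,v)
c=cv2.resize(s['pixels'][v-45:v+30,u-50:u+50],None,fx=8,fy=8,interpolation=cv2.INTER_CUBIC)
cv2.imwrite('pics/c6.png',c)
for n,w in(('nose',p+[0,0,-.0525]),('hole',[.573,.1327,.058]),('holeS',[.5756,.1324,.058])): print(n,(proj(s,w)[0]-[u-50,v-45])*8)
```

```text
[0.56957498 0.13225176 0.11792182] [-0.38504574  0.0692365  -1.96464643] 0.018039842444751496 [-0.00733972 -0.00166908 -0.99997167]
368 220
nose [403.06097618 373.81085953]
hole [411.79219403 397.29913841]
holeS [417.87591779 402.79469709]
```

View pics/c6.png

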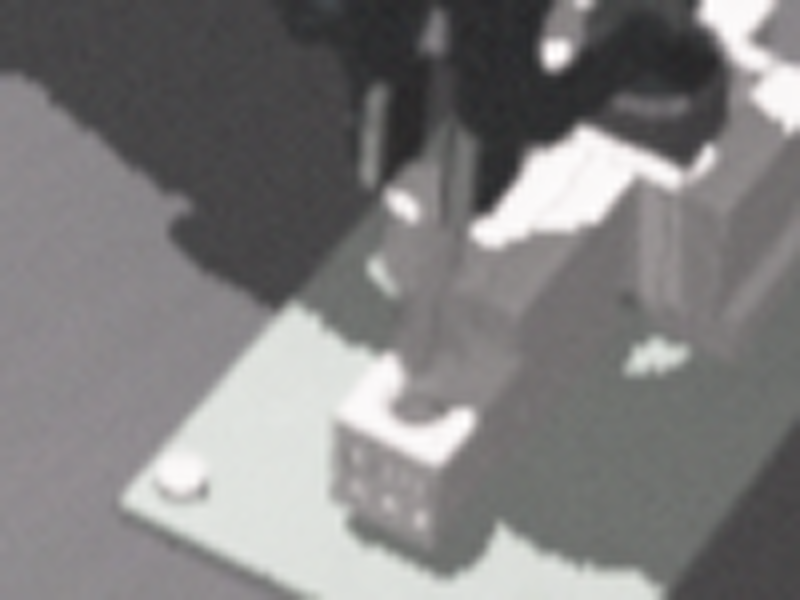

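The nose hangs at about (420,375) in the crop, just above the hole at about (425,405). I'll let the arm settle and then lower a little.

Emit:
send_rows(
  increments=[
    {"gripper":1,"linear":[0,0,0],"delta_rot":[0,0,0]},
    {"gripper":1,"linear":[0,0,0],"delta_rot":[0,0,0]},
    {"gripper":1,"linear":[0,0,0],"delta_rot":[0,0,0]},
  ],
)

```text
clock: 9.15
position: [0.573, 0.1318, 0.1222]
ee_rot: [0.001, 0.629, 0.778, 0.0]
contact_force: [-0.2, -0.4, -1.4]
width: 0.0184
gripper_force: 39.3
```

Emit:
send_rows(
  increments=[
    {"gripper":1,"linear":[0,0.0008,-0.005],"delta_rot":[0,0,0]},
    {"gripper":1,"linear":[0,0.0008,-0.01],"delta_rot":[0,0,0]},
    {"gripper":1,"linear":[0,0.0008,-0.014],"delta_rot":[0,0,0]},
    {"gripper":1,"linear":[0,0.0008,-0.018],"delta_rot":[0,0,0]},
    {"gripper":1,"linear":[0,0.0008,-0.02],"delta_rot":[0,0,0]},
    {"gripper":1,"linear":[0,0.0008,-0.02],"delta_rot":[0,0,0]},
  ],
)

```text
clock: 9.75
position: [0.5721, 0.1335, 0.1009]
ee_rot: [-0.0, 0.628, 0.778, -0.0]
contact_force: [-0.0, 0.4, -2.0]
width: 0.0177
gripper_force: 39.3
```

The nose is in the hole with no contact force. Continuing down.

Emit:
send_rows(
  increments=[
    {"gripper":1,"linear":[0,0,-0.004],"delta_rot":[0,0,0]},
    {"gripper":1,"linear":[0,0,-0.008],"delta_rot":[0,0,0]},
    {"gripper":1,"linear":[0,0,-0.012],"delta_rot":[0,0,0]},
    {"gripper":1,"linear":[0,0,-0.016],"delta_rot":[0,0,0]},
    {"gripper":1,"linear":[0,0,-0.016],"delta_rot":[0,0,0]},
  ],
)

```text
clock: 10.25
position: [0.572, 0.1335, 0.0846]
ee_rot: [-0.0, 0.628, 0.778, -0.0]
contact_force: [-0.2, -0.4, -0.6]
width: 0.018
gripper_force: 39.3
```

Emit:
send_rows(
  increments=[
    {"gripper":1,"linear":[0,0,-0.004],"delta_rot":[0,0,0]},
    {"gripper":1,"linear":[0,0,-0.008],"delta_rot":[0,0,0]},
    {"gripper":1,"linear":[0,0,-0.012],"delta_rot":[0,0,0]},
    {"gripper":1,"linear":[0,0,-0.016],"delta_rot":[0,0,0]},
    {"gripper":1,"linear":[0,0,-0.016],"delta_rot":[0,0,0]},
  ],
)

```text
clock: 10.75
position: [0.572, 0.1335, 0.0687]
ee_rot: [-0.0, 0.628, 0.778, -0.0]
contact_force: [-0.3, -0.4, -2.4]
width: 0.0185
gripper_force: 39.3
```

Emit:
send_rows(
  increments=[
    {"gripper":1,"linear":[0,0,-0.002],"delta_rot":[0,0,0]},
    {"gripper":1,"linear":[0,0,-0.004],"delta_rot":[0,0,0]},
    {"gripper":1,"linear":[0,0,-0.004],"delta_rot":[0,0,0]},
  ],
)

```text
clock: 11.05
position: [0.5724, 0.1336, 0.0654]
ee_rot: [0.0, 0.628, 0.778, 0.0]
contact_force: [0.3, 0.4, -2.8]
width: 0.0177
gripper_force: 39.4
```

Emit:
send_rows(
  increments=[
    {"gripper":1,"linear":[0,0,-0.001],"delta_rot":[0,0,0]},
    {"gripper":1,"linear":[0,0,-0.002],"delta_rot":[0,0,0]},
    {"gripper":1,"linear":[0,0,-0.002],"delta_rot":[0,0,0]},
  ],
)

```text
clock: 11.35
position: [0.5724, 0.1339, 0.065]
ee_rot: [0.0, 0.628, 0.778, 0.001]
contact_force: [-2.5, 1.0, 7.2]
width: 0.0185
gripper_force: 40.9
```

Emit:
send_rows(
  increments=[
    {"gripper":1,"linear":[0,0,-0.001],"delta_rot":[0,0,0]},
    {"gripper":1,"linear":[0,0,-0.002],"delta_rot":[0,0,0]},
    {"gripper":1,"linear":[0,0,-0.002],"delta_rot":[0,0,0]},
  ],
)

```text
clock: 11.65
position: [0.5725, 0.134, 0.0648]
ee_rot: [0.0, 0.628, 0.778, 0.001]
contact_force: [-5.2, 1.1, 16.8]
width: 0.0182
gripper_force: 42.4
```

The knob is seated at z 0.065 with 17 N of push back. Releasing and rising.

Emit:
send_rows(
  increments=[
    {"gripper":0.4,"linear":[0,0,0.006],"delta_rot":[0,0,0]},
    {"gripper":0,"linear":[0,0,0.006],"delta_rot":[0,0,0]},
    {"gripper":0,"linear":[0,0,0.006],"delta_rot":[0,0,0]},
    {"gripper":0,"linear":[0,0,0.02],"delta_rot":[0,0,0]},
    {"gripper":-0.4,"linear":[0,0,0.045],"delta_rot":[0,0,0]},
    {"gripper":-0.4,"linear":[0,0,0.07],"delta_rot":[0,0,0]},
    {"gripper":-0.4,"linear":[-0.005,0.03,0.09],"delta_rot":[0,0,0]},
    {"gripper":-0.4,"linear":[-0.0137,0.0625,0.09],"delta_rot":[0,0,0]},
  ],
)

```text
clock: 12.45
position: [0.5614, 0.1962, 0.1541]
ee_rot: [0.002, 0.629, 0.777, 0.002]
contact_force: [0.5, 0.1, 0.8]
width: 0.06
gripper_force: 0.0
```

Run:
```python
from h import *
s=grab('scene','scene4.png');print(get_state()['position'])
u,v=proj(s,[.571,.134,.07])[0].astype(int)
cv2.imwrite('pics/c7.png',cv2.resize(s['pixels'][v-35:v+40,u-50:u+50],None,fx=8,fy=8,interpolation=cv2.INTER_CUBIC))
```

```text
[0.55803401 0.20190372 0.15266819]
```

View pics/c7.png

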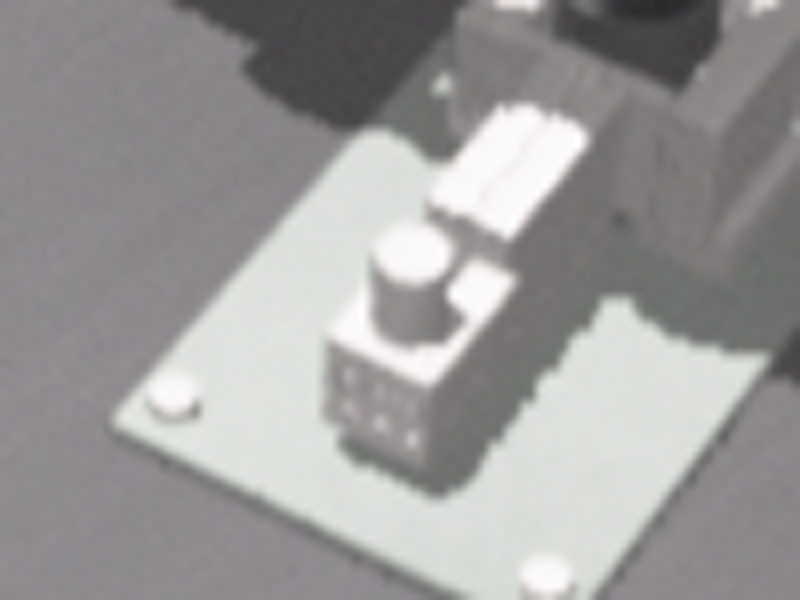

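The pin is seated with its knob on the fork (about 410,340) and the jig is shut. Now the pinch.

Emit:
send_rows(
  increments=[
    {"gripper":-0.4,"linear":[0,0,0],"delta_rot":[0,0,0]},
    {"gripper":-0.4,"linear":[0,0,-0.02],"delta_rot":[0,0,0]},
    {"gripper":-0.4,"linear":[0,0,-0.05],"delta_rot":[0,0,0]},
    {"gripper":-0.4,"linear":[0,0,-0.075],"delta_rot":[0,0,0]},
    {"gripper":-0.4,"linear":[0,0,-0.095],"delta_rot":[0,0,0]},
    {"gripper":-0.4,"linear":[0,0,-0.108],"delta_rot":[0,0,0]},
    {"gripper":-0.4,"linear":[0,0,-0.108],"delta_rot":[0,0,0]},
    {"gripper":-0.4,"linear":[0,0,-0.108],"delta_rot":[0,0,0]},
  ],
)

```text
clock: 13.3
position: [0.5591, 0.1956, 0.0435]
ee_rot: [0.0, 0.628, 0.778, 0.0]
contact_force: [0.2, -0.6, -0.3]
width: 0.0599
gripper_force: 0.0
```

Emit:
send_rows(
  increments=[
    {"gripper":1,"linear":[0,0,-0.003],"delta_rot":[0,0,0]},
    {"gripper":1,"linear":[0,0,-0.003],"delta_rot":[0,0,0]},
    {"gripper":1,"linear":[0,0,-0.003],"delta_rot":[0,0,0]},
    {"gripper":1,"linear":[0,0,-0.003],"delta_rot":[0,0,0]},
    {"gripper":1,"linear":[0,0,-0.003],"delta_rot":[0,0,0]},
  ],
  newtons=30,
)

```text
clock: 13.8
position: [0.5584, 0.1959, 0.0413]
ee_rot: [0.0, 0.628, 0.778, -0.0]
contact_force: [-2.2, -1.4, 6.2]
width: 0.0266
gripper_force: 33.5
```

Emit:
send_rows(
  increments=[
    {"gripper":1,"linear":[0,0,0],"delta_rot":[0,0,0]},
    {"gripper":1,"linear":[0,0,0],"delta_rot":[0,0,0]},
    {"gripper":1,"linear":[0,0,0],"delta_rot":[0,0,0]},
    {"gripper":1,"linear":[0,0,0],"delta_rot":[0,0,0]},
    {"gripper":1,"linear":[0,0,0],"delta_rot":[0,0,0]},
  ],
  newtons=80,
)

```text
clock: 14.3
position: [0.5585, 0.1959, 0.0415]
ee_rot: [0.0, 0.628, 0.778, 0.0]
contact_force: [-2.9, -1.7, 7.5]
width: 0.0258
gripper_force: 82.1
```

Run:
```python
from h import *
s=grab('scene','final.png')
```

```text
(no output)
```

View pics/final.png

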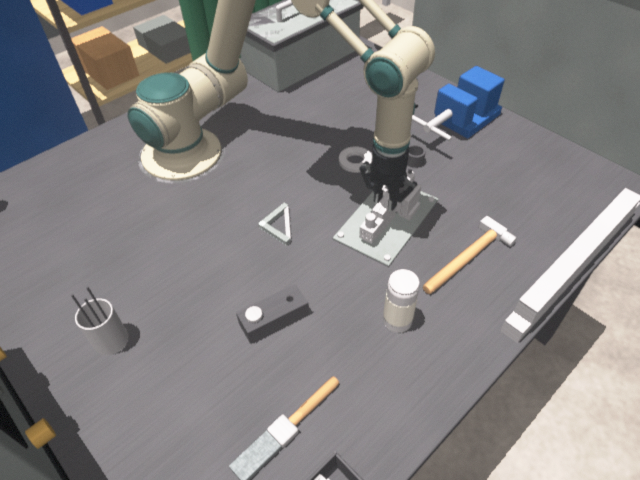

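The final view shows the pin seated at (371,220), the gripper squeezing the flanges at (385,195), the short pin still in the rack at (254,314), and the other things where they were.

```bash
python3 -c "
from rig import sign_off; print(sign_off())"
```

```text
the job is handed in; nothing more can be done
None
```

The job is handed in at about 14 s on the clock: the jig is shut, the lock pin's knob sits on the fork, the gripper is still squeezing the flanges at about 80 N, and the short pin is still in the rack.

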